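# Catch the propped lid of a slide case and let it down

### The job

The slide case stands open with its lid resting on a thin prop rod. With the gripper's fingers, push the prop sideways so that it folds down along the case's front, catch the lid on a finger as it comes free, and lower it fully shut gently, without letting it slam. Do not pinch or grip the lid or the prop or throw the lid wide open, leave the bottle, the jar and the timer alone, and end clear of everything.

Things in the scene. Friction and masses are not known exactly. Their poses are not given: they have to be found in the camera images.
- case: Grey plastic microscope-slide case, fixed to the bench, 120 mm deep (its x) by 160 mm wide (its y) by 85 mm tall, walls 5 mm, full of slides standing on end up to 80 mm (all below the rim). Origin at the centre of its underside on the bench. Its own +x points from its front wall (which carries the prop) to its hinge wall; its +y is to the left for someone facing the front wall; z up. The front faces sideways, mostly to the robot's left (world +y).
- lid (a joint): Angle of the lid, rad: 0 is shut (lying on the rim), growing as it opens; about 0.48 at the start, where it rests on the prop; stop at 1.9. The hinge is nearly free: unsupported, the lid falls shut in about 0.2 s. The lid is a flat grey plate 8 mm thick, 152 mm from hinge line to free edge, 160 mm wide, about 0.25 kg (0.18 to 0.35). Shut, it overhangs the front wall by 32 mm as a lip, its underside 85 mm above the bench.
- lid_hinge (a point): Middle of the lid's hinge line, at case (60, 0, 85) mm; the hinge line runs along the case's y. The underside of the lid lies in the plane through this line.
- lid_lip (a point): Middle of the lower (underside) corner of the lid's free edge, 152 mm from the hinge line; it moves with the lid: at lid angle a it is at case x = 60 - 152 cos a, z = 85 + 152 sin a mm.
- prop (a joint): Angle of the prop, rad: 0 at the start, standing against its stop (leaning 0.07 outward to the case's +y, so the lid's weight holds it there); grows to 1.6 as it folds towards the case's -y and lies flat along the front wall. Past about 0.2 it folds on down by its own weight and the lid's. A sideways push of about 1 N near its top moves it.
- prop_tip (a point): Centre of the prop's rounded top end. The prop is a bright metal rod 10 mm in diameter, 45 g, 110 mm from its pivot to this point; the pivot is on the front wall at case (-66, 68, 35) mm, and the rod swings in the plane case x = -66 mm, 6 mm outside the wall. Standing, this point is at case (-66, 76, 145) mm, just under the lid.
- reagent: White bottle with a blue cap, 48 mm in diameter, 110 mm tall, standing beyond the hinge side of the case; origin at the centre of its underside. Leave alone.
- jar: Small jar, 48 mm in diameter, 60 mm tall, standing beyond the hinge side of the case; origin at the centre of its underside. Leave alone.
- timer: Flat white timer with keys, 110 by 50 by 20 mm, lying near the case on the robot's side; origin at the centre of its underside. Leave alone.
Things that resemble listed ones, but are neither listed nor needed, are in the scene too. There is more than one size of the case; the job needs the middle-sized.

How it is judged:
On the way:
1. the prop is pushed aside and the lid, still well open, is carried by the fingers (value of joint prop above 0.4 rad and value of joint lid between 0.08 and 0.6 rad and contact force between the fingers and lid above 0.2 N), for 0.2 s.
At the end, for the whole second after the job is handed in: the lid is shut (within 0.03 rad, 5 mm at the lip), the prop is folded down (above 1.4 rad), and the bottle, jar and timer are within 20 mm of where they stood (value of joint lid below 0.03 rad and value of joint prop above 1.4 rad and distance of each of reagent, jar, timer from where it was at the start of the episode below 0.02 m); the robot touches nothing.
It fails at once if the lid slams: it comes down onto the rim (last 0.1 rad) faster than 0.8 rad/s, 0.12 m/s at the lip (value of joint lid below 0.1 rad and velocity of joint lid below -0.8 rad/s).
It fails at once if the lid is thrown wide open (beyond 0.85 rad) (value of joint lid above 0.85 rad).
It fails at once if the lid or the prop is pinched or forced (more than 15 N) (contact force between the fingers and lid above 15 N or contact force between the fingers and prop above 15 N).
It fails at once if the bottle, jar or timer is moved or lifted (20 mm) (distance of any of reagent, jar, timer from where it was at the start of the episode above 0.02 m).
It also fails if it takes over 38 s, if anything falls off the work surface, if the arm or the gripper's body presses on something with over 40 N, if the wrist force passes 120 N, or if a joint passes its speed limit or range.

### The arm

A 7-joint arm with a two-finger parallel gripper is mounted at the origin on the work surface. World frame = base frame: x ahead of the robot, y to its left, z up, the work surface at z = 0. Lengths are in m, angles in rad, forces in N, time in s.
With the tool pointing down it reaches from about 0.425 to 1.025 m from the base axis. Payload 9.4 kg.
Tool frame: the origin (TCP) lies midway between the tips of the shut fingers; the grasp point (between the pads) lies behind it (grip_point_offset is the z of the grasp point in the tool frame, in m); z points along the fingers, x is the direction in which the jaws open and shut, and the axes are right-handed (so a half turn about z gives the same grasp; the last joint's range is limited). The gripper opens to 85 mm and grips with 20 to 120 N. Pads are 22 mm wide; open, the fingers measure 114 mm over their backs; the gripper's body (76 mm by 85 mm) begins 54 mm behind the grasp point. The pads swing forward as they close: fully open they stand 13 mm farther back than shut.
Start: joints at [1.174, 0.599, -0.003, 1.599, 0.002, 0.943, -0.08], TCP at [0.228, -0.688, 0.231] pointing down, gripper open.
Joint ranges: [-2.57, 2.57], [-0.35, 1.97], [-1.29, 1.29], [0.11, 2.56], [-1.05, 4.19], [0.11, 1.86], [-2.63, 2.63]. Speed limits (rad/s): [2.22, 2.22, 3.01, 3.01, 3.14, 3.14, 3.14].

### API

Orientations are given as [roll, pitch, yaw] about the fixed x, y, z axes, in that order (R = Rz(yaw) Ry(pitch) Rx(roll)).
In Python, from bench import observe, capture, finish_job, grip_point_offset gives the robot as it stands.
- The arm moves only by the tool jog_arm, never from a script. Its argument "commands" is text: rows parted by semicolons, each of 5 numbers parted by spaces: the gripper's target within -1 to 1 (fully open at 1, half-way at 0, shut at -1), then the shift along the tool's x, y, z in mm, then the turn about the tool's z in rad. A call has 1 to 8 rows; each row is the pose to reach, as a shift and turn from the pose commanded when the call began, along the tool's axes at that moment; what a row does not reach only later rows make up. A row lasts 1/12 s, in which the tool goes at most 41.7 mm and 7.16 degrees, less where a joint would pass 70% of its speed; a pose out of reach is approached as far as the arm can. A call with a gripper value outside its range is refused whole. The fingers move at their own pace and stop on an object; "force" is the grip in N (left out, the last holds). Time passes only in rows, so rows that repeat a pose let the fingers close. It gives the time, the measured TCP pose, the force and the opening at its end, in the units of the state.
- observe(): the state, without advancing time (a new reading comes with each control period).
- capture(name): name is "scene" or "top" or "wrist"; returns a dict with "frame" (400x640x3 uint8, red, green, blue), "range_z" (400x640 float32, m along the optical axis (not along the pixel's ray), 0 where there is no reading), "intrinsics" (3x3 intrinsics, pixels), "dist_coeffs" ([k1, k2, p1, p2, k3] as OpenCV has them; the pictures are not rectified), "R" (3x3) and "t" (3): a world point X has camera coordinates R X + t; the wrist camera has in their place "tool_from_camera" (4x4, takes a point from camera to tool coordinates, whose origin is the TCP and whose axes are the tool frame's). Camera axes: x right, y down, z forward; pixel columns grow to the right and rows downward; lengths in m; the calibration is good to about 2 mm. A picture is of the moment at which its call begins: read the wrist's pose just before it.
- finish_job(): hands the job in, once; it reports no verdict.
The state is a dict: "time": time; "q": joint angles; "joint_velocities": joint speeds; "tau": joint torques, N m; "eef_pos": TCP position; "orientation": TCP orientation; "contact_force": force on the tool from outside, world axes, zero at the start; "ft_torque": the same for the moment, N m; "width": finger opening in m.
Only numpy, scipy, OpenCV 4.12 (cv2) and the standard library are available. Lean on these libraries where they do the work, as an engineer would, in place of code of your own. Each camera call takes 0.05 s, during which the arm holds its last target. There are 200 camera calls.

## Working session

There is one attempt and no reset: what is moved stays moved. The work goes in short steps, Python scripts to look and compute and a tool call to move; the robot and the scene stay as the last step left them, time stands still between calls to the robot, and variables do not carry over. Pictures are saved under pics/ and viewed, about 8 in all and at most 12, crops included, and the job is handed in when it is done.

Besides the shell and the picture viewer there is one more tool, called after ">>>" by a JSON object that holds its "method" and its "body", one argument or row to a line. jog_arm: Moves the arm, as the interface text tells. Its arguments: {"type":"object","properties":{"commands":{"type":"string"},"force":{"type":"number"}},"required":["commands"]}

```bash
ls; mkdir -p pics; python3 - <<'E'
from bench import *
import cv2,numpy as np,pickle
s=observe();print(s,grip_point_offset)
for n in("scene","top"):
    c=capture(n);pickle.dump(c,open(n+".pkl","wb"));cv2.imwrite(f"pics/{n}0.png",c["frame"][:,:,::-1])
    print(n,c["intrinsics"],c["dist_coeffs"],c["R"],c["t"])
E
```

```text
pics
{'time': 0.0, 'q': array([ 1.1742785 ,  0.60013774, -0.00252785,  1.60012   ,  0.00181267,
        0.94289337, -0.07979324]), 'joint_velocities': array([ 0.00119875, -0.00048504,  0.00064138,  0.00060215, -0.0018622 ,
       -0.00118229, -0.0011733 ]), 'tau': array([-4.55788195e-04, -7.76446652e+01,  1.56474028e+00, -2.58014345e+01,
        1.24188111e-02,  9.01740510e-03,  7.13528181e-06]), 'eef_pos': array([ 0.22776182, -0.68780574,  0.23041159]), 'orientation': array([ 3.14143108e+00,  1.54826763e-03, -1.25091863e+00]), 'contact_force': array([ 0.02693419,  0.36442375, -0.46436246]), 'ft_torque': array([-0.04106027,  0.03687268, -0.01211004]), 'width': 0.08523702948184425} -0.0187
scene [[380.52902383   0.         315.17667714]
 [  0.         380.52902383 202.51600789]
 [  0.           0.           1.        ]] [-0.04496782  0.          0.          0.          0.        ] [[ 0.06599054  0.99774871  0.01194827]
 [ 0.72080747 -0.03938676 -0.69201537]
 [-0.68998684  0.05427887 -0.72178388]] [ 0.02936083 -0.24982105  1.35117499]
top [[436.15239409   0.         313.65146948]
 [  0.         436.15239409 202.61905126]
 [  0.           0.           1.        ]] [-0.09742978  0.          0.          0.          0.        ] [[-0.00253217 -0.99977696  0.02096689]
 [-0.98497397 -0.0011271  -0.17269919]
 [ 0.17268431 -0.02108915 -0.98475143]] [-0.07029963  0.50652411  1.0447836 ]
```

View pics/scene0.png

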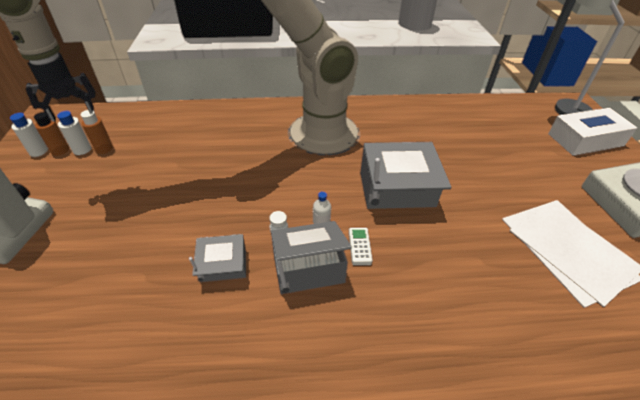

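View pics/top0.png

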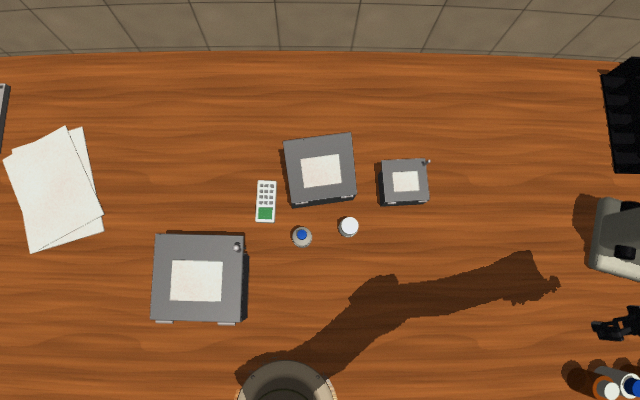

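```bash
python3 - <<'E'
import cv2,numpy as np,pickle
a=pickle.load(open("scene.pkl","rb"));b=pickle.load(open("top.pkl","rb"))
A=cv2.resize(a["frame"][185:305,255:385],(520,480),interpolation=cv2.INTER_CUBIC)
B=cv2.resize(b["frame"][120:250,250:440],None,fx=4,fy=4,interpolation=cv2.INTER_CUBIC)
B=B[:480,:]; B=cv2.resize(b["frame"][125:245,250:365],(460,480),interpolation=cv2.INTER_CUBIC)
im=cv2.resize(np.hstack([A,B]),(800,392))
cv2.imwrite("pics/crop.png",im[:,:,::-1])
def pt(c,u,v):
    z=c["range_z"][v,u];p=cv2.undistortPoints(np.float64([[[u,v]]]),c["intrinsics"],c["dist_coeffs"])[0,0]
    return c["R"].T@(np.r_[p*z,z]-c["t"])
for uv in[(287,142),(348,137),(292,201),(352,196),(320,170),(302,236),(348,226),(265,200)]:print(uv,pt(b,*uv).round(3))
for uv in[(285,280),(340,270),(345,240),(276,235),(310,225),(322,210),(278,220)]:print(uv,pt(a,*uv).round(3))
E
```

```text
(287, 142) [ 0.628 -0.007  0.158]
(348, 137) [ 0.641 -0.148  0.156]
(292, 201) [ 0.501 -0.018  0.096]
(352, 196) [ 0.515 -0.162  0.088]
(320, 170) [ 0.571 -0.084  0.123]
(302, 236) [ 0.416 -0.042  0.112]
(348, 226) [ 0.446 -0.154  0.062]
(265, 200) [0.517 0.053 0.022]
(285, 280) [ 0.646 -0.14   0.071]
(340, 270) [ 0.619 -0.013  0.059]
(345, 240) [ 0.601 -0.006  0.148]
(276, 235) [ 0.546 -0.159  0.107]
(310, 225) [ 0.509 -0.077  0.095]
(322, 210) [ 0.44  -0.042  0.072]
(278, 220) [ 0.459 -0.157  0.061]
```

View pics/crop.png

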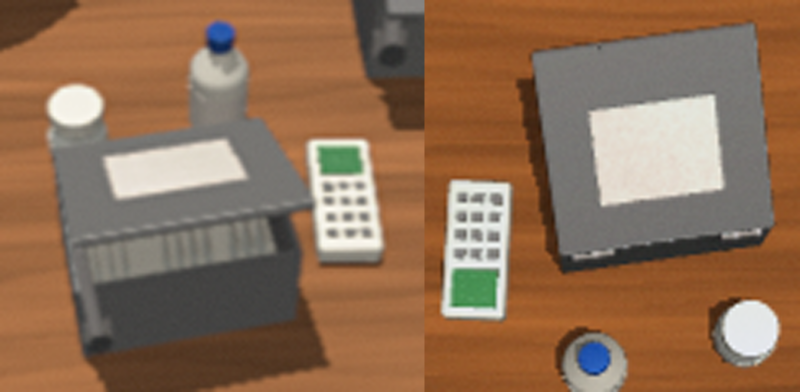

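Candidate cases in the scene view: large at (405,170), closed; small at (220,258), closed; middle at (310,260), propped open with slides and a 160 mm lid. I choose the middle one. The crop shows its prop at the left front and the bottle and jar behind its hinge. Its front actually faces away from the robot (world +x), not robot-left as the text says, so I'll go by the images. Next I measure the pose.

```bash
cat > h.py <<'E'
import cv2,numpy as np
def cloud(c):
    h,w=c["range_z"].shape;v,u=np.mgrid[:h,:w]
    p=cv2.undistortPoints(np.float64(np.dstack([u,v]).reshape(-1,1,2)),c["intrinsics"],c["dist_coeffs"])[:,0]
    z=c["range_z"].reshape(-1,1).astype(float)
    return ((np.hstack([p*z,z])-c["t"])@c["R"]).reshape(h,w,3)
def lid(c,name):
    P=cloud(c);f=c["frame"].astype(int);X,Y,Z=P[...,0],P[...,1],P[...,2]
    roi=(X>.47)&(X<.68)&(Y>-.2)&(Y<.03)&(Z>.08)&(c["range_z"]>0)
    Q=P[roi]
    rng=np.random.default_rng(0);best=None
    for _ in range(300):
        s=Q[rng.choice(len(Q),3,False)];n=np.cross(s[1]-s[0],s[2]-s[0]);l=np.linalg.norm(n)
        if l<1e-4: continue
        n/=l;k=abs((Q-s[0])@n)<.003
        if abs(n[2])>.7 and (best is None or k.sum()>best.sum()):best=k
    I=Q[best];m=I.mean(0);n=np.linalg.svd(I-m)[2][2];n*=np.sign(n[2])
    hd=np.array([n[0],n[1],0]);hd/=np.linalg.norm(hd)   # top normal leans toward hinge = case +x
    e=np.cross(n,np.cross(hd,n)); e/=np.linalg.norm(e)   # along lid
    ax=np.c_[np.cross(n,e),e]
    r=cv2.minAreaRect(((I-m)@ax).astype(np.float32))
    ctr=m+ax@np.array(r[0])
    print(name,len(I),"angle",np.arccos(n[2]).round(3),"yaw from n",np.arctan2(hd[1],hd[0]).round(4),"rect",np.round(r[1],4),r[2],"centre",ctr.round(4))
    box=m+cv2.boxPoints(r)@ax.T;print(box.round(4))
    return I,ctr,n
E
python3 - <<'E'
import pickle;from h import *
for n in("top","scene"):
    lid(pickle.load(open(n+".pkl","rb")),n)
c=pickle.load(open("scene.pkl","rb"));P=cloud(c)
for u,v in[(279,262),(281,266),(283,272),(284,280),(285,285)]:print(u,v,c["frame"][v,u],P[v,u].round(4))
E
```

```text
top 3866 angle 0.476 yaw from n -2.9959 rect [0.16   0.1565] 0.09308744966983795 centre [ 0.573  -0.0851  0.1261]
[[ 0.4927 -0.0159  0.0904]
 [ 0.6303  0.004   0.162 ]
 [ 0.6533 -0.1543  0.1619]
 [ 0.5157 -0.1742  0.0902]]
scene 2102 angle 0.472 yaw from n -2.9992 rect [0.1595 0.1549] 0.12909287214279175 centre [ 0.5744 -0.0842  0.1283]
[[ 0.4949 -0.0149  0.0932]
 [ 0.6316  0.0044  0.1635]
 [ 0.6539 -0.1535  0.1634]
 [ 0.5173 -0.1728  0.093 ]]
279 262 [116 112 109] [ 0.6493 -0.1495  0.145 ]
281 266 [109 105 100] [ 0.6487 -0.1462  0.1293]
283 272 [95 92 89] [ 0.6468 -0.1433  0.1034]
284 280 [105 102 100] [ 0.6495 -0.1425  0.0757]
285 285 [107 103 100] [ 0.6491 -0.1412  0.0542]
```

>>> {"method": "jog_arm", "body": {
  "commands": "1 -20 -30 0 0.02;1 -40 -60 0 0.04;1 -60 -90 0 0.06;1 -80 -120 0 0.08;1 -100 -150 0 0.1;1 -120 -180 0 0.12;1 -140 -210 0 0.14;1 -160 -240 0 0.145"
}}

```text
time: 0.77
eef_pos: [0.4061, -0.4593, 0.231]
orientation: [3.141, 0.0, -1.397]
contact_force: [0.1, -0.1, 0.3]
width: 0.0854
```

>>> {"method": "jog_arm", "body": {
  "commands": "1 -26 -30 0 0;1 -52 -60 0 0;1 -78 -90 0 0;1 -104 -120 0 0;1 -130 -150 0 0;1 -156 -180 0 0;1 -182 -210 0 0;1 -208 -240 0 0"
}}

```text
time: 1.43
eef_pos: [0.6064, -0.2126, 0.231]
orientation: [3.141, 0.0, -1.396]
contact_force: [0.9, -0.8, 0.1]
width: 0.0852
```

>>> {"method": "jog_arm", "body": {
  "commands": "1 -24 -26 0 0;1 -48 -52 0 0;1 -66 -72 0 0;1 -80 -87 0 0;1 -80 -87 0 0;1 -80 -87 0 0"
}}

```text
time: 1.93
eef_pos: [0.6776, -0.1188, 0.2305]
orientation: [3.141, 0.001, -1.393]
contact_force: [-0.5, 0.3, -1.1]
width: 0.0855
```

```bash
python3 - <<'E'
from bench import *
from h import *
import pickle
s=observe();print(s["time"],s["eef_pos"],s["orientation"],s["contact_force"],s["q"])
c=capture("wrist");c2=capture("scene");pickle.dump(c2,open("scene1.pkl","wb"))
T=c["tool_from_camera"];print(T)
im=np.hstack([cv2.resize(c["frame"],(440,275)),cv2.resize(c2["frame"][150:300,230:420],(348,275),interpolation=cv2.INTER_CUBIC)])
cv2.imwrite("pics/stage.png",im[:,:,::-1])
E
```

```text
1.9333 [ 0.67758958 -0.11879973  0.23048065] [ 3.14057949e+00  5.73792353e-04 -1.39333697e+00] [-0.50057278  0.25247296 -1.10950841] [ 0.08325486  0.55465054  0.01250224  1.69177395 -0.00878993  0.89635191
 -1.29395703]
[[ 9.99999970e-01  1.31851546e-05  2.45263763e-04  2.64246032e-04]
 [-7.83917599e-05  9.63466973e-01  2.67827158e-01 -6.70196219e-02]
 [-2.32772193e-04 -2.67827169e-01  9.63466945e-01 -1.41705489e-01]
 [ 0.00000000e+00  0.00000000e+00  0.00000000e+00  1.00000000e+00]]
```

View pics/stage.png

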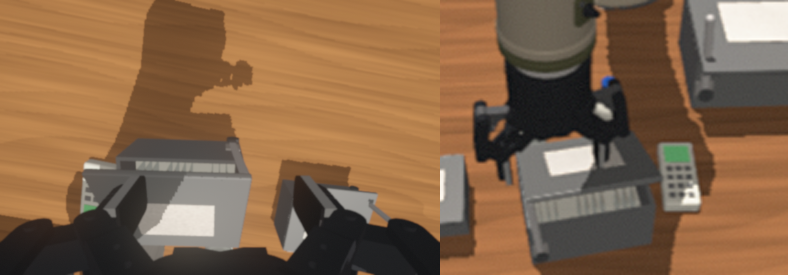

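>>> {"method": "jog_arm", "body": {
  "commands": "1 0 0 35 0;1 0 0 70 0;1 0 0 105 0;1 0 0 122 0;1 0 0 125 0;1 0 0 125 0"
}}

```text
time: 2.53
eef_pos: [0.6762, -0.1218, 0.1053]
orientation: [3.139, 0.0, -1.398]
contact_force: [0.4, 0.5, 1.9]
width: 0.0854
```

>>> {"method": "jog_arm", "body": {
  "commands": "1 0 3 0 0;1 0 6 0 0;1 0 9 0 0;1 0 10 0 0;1 0 10 0 0;1 0 10 0 0"
}}

```text
time: 3.03
eef_pos: [0.6677, -0.1222, 0.1069]
orientation: [-3.141, -0.0, -1.396]
contact_force: [-0.3, 0.0, 0.3]
width: 0.0855
```

>>> {"method": "jog_arm", "body": {
  "commands": "1 0 2 0 0;1 0 4 0 0;1 0 5 0 0;1 0 5 0 0;1 0 5 0 0"
}}

```text
time: 3.45
eef_pos: [0.663, -0.1229, 0.1064]
orientation: [-3.141, -0.0, -1.396]
contact_force: [2.5, 1.1, 0.5]
width: 0.0856
```

>>> {"method": "jog_arm", "body": {
  "commands": "1 0 1 0 0;1 0 2 0 0;1 0 2 0 0;1 0 2 0 0"
}}

```text
time: 3.78
eef_pos: [0.6625, -0.123, 0.107]
orientation: [-3.138, -0.0, -1.396]
contact_force: [5.1, 1.5, 1.5]
width: 0.0857
```

>>> {"method": "jog_arm", "body": {
  "commands": "1 0 1 -2 0;1 0 2 -4 0;1 0 3 -6 0;1 0 4 -8 0;1 0 4 -8 0;1 0 4 -8 0"
}}

```text
time: 4.28
eef_pos: [0.658, -0.1237, 0.1149]
orientation: [-3.139, -0.0, -1.396]
contact_force: [5.8, 1.4, 2.3]
width: 0.0856
```

```bash
cat > look.py <<'E'
from bench import *
from h import *
s=observe();O=np.array([.570,-.0852]);cx=np.array([-.990,-.143]);cy=np.array([.143,-.990])
d=s["eef_pos"][:2]-O;f=s["contact_force"]
print("t",s["time"],"case xyz mm",(d@cx*1e3).round(1),(d@cy*1e3).round(1),(s["eef_pos"][2]*1e3).round(1),"F case",(f[:2]@cx).round(1),(f[:2]@cy).round(1),f[2].round(1))
import sys
c=capture("scene");
try: lid(c,"scene")
except Exception as e: print(e)
if len(sys.argv)>1: cv2.imwrite(sys.argv[1],cv2.resize(c["frame"][150:310,225:425],None,fx=3,fy=3,interpolation=cv2.INTER_CUBIC)[:,:,::-1])
E
python3 look.py pics/lift1.png
```

```text
t 4.2833 case xyz mm -81.7 50.7 114.9 F case -6.0 -0.6 2.3
scene 2486 angle 0.797 yaw from n -0.1113 rect [0.195  0.0913] 88.23643493652344 centre [ 0.6169 -0.121   0.5518]
[[ 0.5448 -0.1618  0.6206]
 [ 0.553  -0.0709  0.6226]
 [ 0.689  -0.0801  0.4831]
 [ 0.6808 -0.171   0.4811]]
```

View pics/lift1.png

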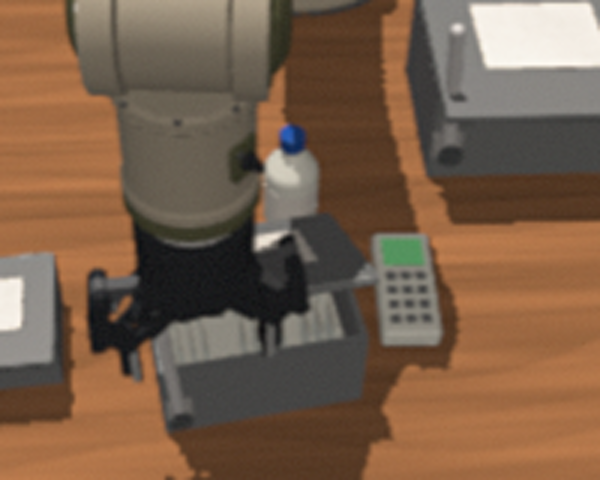

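>>> {"method": "jog_arm", "body": {
  "commands": "1 0 2 -2 0;1 0 4 -4 0;1 0 6 -5 0;1 0 8 -6 0;1 0 10 -7 0;1 0 10 -8 0;1 0 10 -8 0"
}}

```text
time: 4.92
eef_pos: [0.6516, -0.1247, 0.1246]
orientation: [-3.132, -0.001, -1.396]
contact_force: [12.2, 3.8, 7.8]
width: 0.0855
```

```bash
sed -i 's/(Z>.08)/(Z>.08)\&(Z<.2)/' h.py; python3 look.py
```

```text
t 4.9167 case xyz mm -75.1 50.7 124.6 F case -12.6 -2.0 7.8
scene 541 angle 0.613 yaw from n -2.9562 rect [0.1402 0.2646] 39.83418273925781 centre [ 0.6037 -0.0688  0.1625]
[[ 0.5326  0.0588  0.1299]
 [ 0.7272 -0.0771  0.2468]
 [ 0.6749 -0.1965  0.1951]
 [ 0.4803 -0.0605  0.0783]]
```

>>> {"method": "jog_arm", "body": {
  "commands": "1 0 -1 -1 0;1 0 -2 -2 0;1 0 -3 -3 0;1 0 -3 -3 0"
}}

```text
time: 5.3
eef_pos: [0.6508, -0.1248, 0.1257]
orientation: [-3.14, 0.0, -1.396]
contact_force: [5.2, 2.3, 3.5]
width: 0.0858
```

>>> {"method": "jog_arm", "body": {
  "commands": "1 -3 0 0 0;1 -6 0 0 0;1 -9 0 0 0;1 -12 0 0 0;1 -15 0 0 0;1 -18 0 0 0;1 -18 0 0 0"
}}

```text
time: 5.88
eef_pos: [0.6473, -0.1075, 0.1255]
orientation: [-3.14, -0.0, -1.396]
contact_force: [5.3, 3.2, 2.3]
width: 0.0851
```

```bash
python3 look.py pics/push1.png
```

```text
t 5.8833 case xyz mm -73.4 33.1 125.5 F case -5.7 -2.4 2.3
scene 375 angle 0.62 yaw from n -2.9659 rect [0.189  0.1878] 0.4698182940483093 centre [ 0.5838 -0.097   0.1477]
[[ 0.4925 -0.0164  0.0935]
 [ 0.6432  0.0088  0.2028]
 [ 0.675  -0.1775  0.2019]
 [ 0.5243 -0.2027  0.0926]]
```

View pics/push1.png

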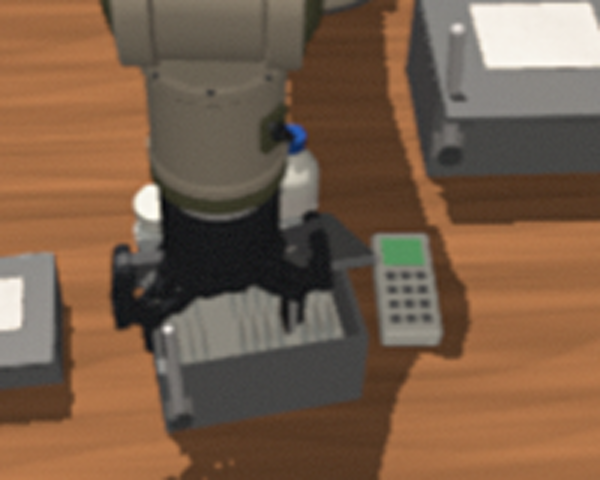

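>>> {"method": "jog_arm", "body": {
  "commands": "1 -4 0 0 0;1 -8 0 0 0;1 -12 0 0 0;1 -16 0 0 0;1 -19 0 0 0;1 -22 0 0 0;1 -22 0 0 0"
}}

```text
time: 6.52
eef_pos: [0.6439, -0.0857, 0.1257]
orientation: [-3.139, -0.0, -1.396]
contact_force: [4.9, 3.4, 4.0]
width: 0.0855
```

```bash
python3 look.py pics/push2.png
```

```text
t 6.5167 case xyz mm -73.1 11.1 125.7 F case -5.3 -2.7 4.0
scene 217 angle 0.052 yaw from n -2.5169 rect [0.1629 0.056 ] 22.132110595703125 centre [ 0.6085 -0.0787  0.0827]
[[ 0.562  -0.0061  0.083 ]
 [ 0.6164  0.0071  0.0856]
 [ 0.6549 -0.1512  0.0825]
 [ 0.6006 -0.1644  0.0798]]
```

View pics/push2.png

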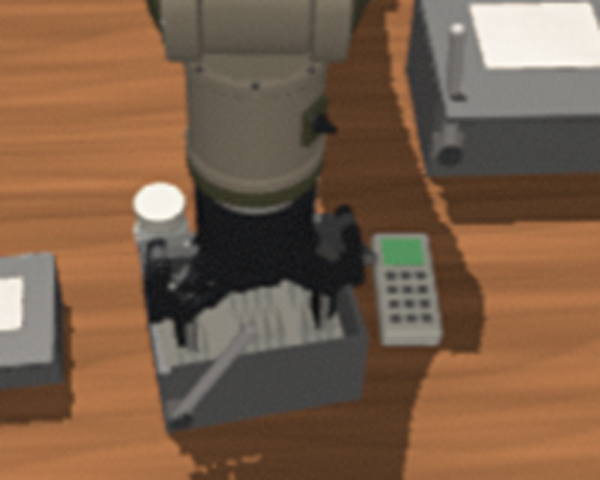

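>>> {"method": "jog_arm", "body": {
  "commands": "1 0 -2 -0 0;1 0 -3 2 0;1 0 -5 5 0;1 0 -7 9 0;1 0 -9 13 0;1 0 -11 17 0;1 0 -11 17 0;1 0 -11 17 0"
}}

```text
time: 7.23
eef_pos: [0.6556, -0.0841, 0.1082]
orientation: [-3.139, -0.001, -1.396]
contact_force: [7.0, 0.3, 2.5]
width: 0.0851
```

```bash
python3 look.py pics/low1.png
```

```text
t 7.2333 case xyz mm -85.0 11.1 108.2 F case -6.9 0.7 2.5
scene 553 angle 0.527 yaw from n -3.0098 rect [0.1639 0.1937] 1.0538333654403687 centre [ 0.5913 -0.083   0.1412]
[[ 0.4986 -0.0108  0.0933]
 [ 0.665   0.0077  0.1907]
 [ 0.684  -0.1552  0.1892]
 [ 0.5176 -0.1736  0.0917]]
```

View pics/low1.png

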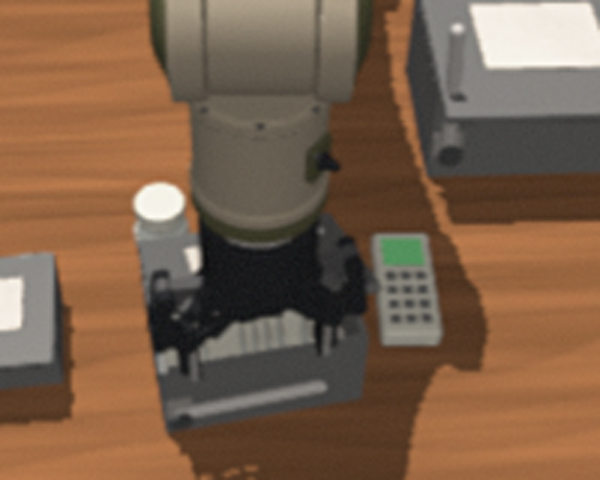

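>>> {"method": "jog_arm", "body": {
  "commands": "1 0 -2 3 0;1 0 -4 7 0;1 0 -6 11 0;1 0 -8 15 0;1 0 -10 20 0;1 0 -11 24 0;1 0 -12 27 0;1 0 -12 27 0"
}}

```text
time: 7.95
eef_pos: [0.6681, -0.0823, 0.0809]
orientation: [-3.137, -0.001, -1.397]
contact_force: [9.3, 0.4, 2.8]
width: 0.0854
```

```bash
python3 look.py
```

```text
t 7.95 case xyz mm -97.6 11.1 80.9 F case -9.3 0.9 2.8
scene 797 angle 0.317 yaw from n -3.008 rect [0.1646 0.1764] 1.5770732164382935 centre [ 0.5932 -0.0816  0.1206]
[[ 0.5011 -0.0085  0.0938]
 [ 0.6677  0.009   0.1487]
 [ 0.6854 -0.1547  0.1473]
 [ 0.5187 -0.1722  0.0924]]
```

>>> {"method": "jog_arm", "body": {
  "commands": "1 0 -2 3 0;1 0 -3.5 7 0;1 0 -5 11 0;1 0 -6 15 0;1 0 -7 19 0;1 0 -8 22 0;1 0 -8.5 25 0;1 0 -8.5 25 0"
}}

```text
time: 8.67
eef_pos: [0.6748, -0.0812, 0.0552]
orientation: [-3.141, -0.001, -1.397]
contact_force: [6.9, -0.3, -0.2]
width: 0.0852
```

```bash
python3 look.py
```

```text
t 8.6667 case xyz mm -104.3 11.1 55.2 F case -6.8 1.3 -0.2
scene 964 angle 0.132 yaw from n -3.0096 rect [0.1791 0.1606] 89.7634048461914 centre [ 0.5969 -0.0806  0.1049]
[[ 0.6739  0.011   0.1167]
 [ 0.6957 -0.1481  0.1168]
 [ 0.5198 -0.1722  0.0932]
 [ 0.498  -0.0131  0.0931]]
```

>>> {"method": "jog_arm", "body": {
  "commands": "1 0 -0.3 2 0;1 0 -0.6 4.5 0;1 0 -0.9 7 0;1 0 -1 9.5 0;1 0 -1.2 12 0;1 0 -1.3 14 0;1 0 -1.3 16 0;1 0 -1.3 16 0"
}}

```text
time: 9.38
eef_pos: [0.6769, -0.0809, 0.0397]
orientation: [-3.139, -0.001, -1.397]
contact_force: [8.7, 0.4, -0.3]
width: 0.0855
```

```bash
python3 look.py
```

```text
t 9.3833 case xyz mm -106.4 11.1 39.7 F case -8.7 0.9 -0.3
scene 1078 angle 0.03 yaw from n -2.9541 rect [0.1609 0.179 ] 3.384068489074707 centre [ 0.5965 -0.0812  0.0957]
[[ 0.4975 -0.0129  0.0932]
 [ 0.675   0.01    0.0985]
 [ 0.6956 -0.1496  0.0983]
 [ 0.5181 -0.1725  0.0929]]
```

>>> {"method": "jog_arm", "body": {
  "commands": "1 0 -0.2 1 0;1 0 -0.4 2 0;1 0 -0.6 3 0;1 0 -0.8 4 0;1 0 -1 5 0;1 0 -1 6 0;1 0 -1 7 0;1 0 -1 7 0"
}}

```text
time: 10.1
eef_pos: [0.6772, -0.0806, 0.0328]
orientation: [-3.14, -0.001, -1.397]
contact_force: [6.3, 0.4, -0.3]
width: 0.0855
```

```bash
python3 look.py
```

```text
t 10.1 case xyz mm -106.7 10.8 32.8 F case -6.3 0.5 -0.3
scene 1129 angle 0.006 yaw from n -3.133 rect [0.1807 0.1601] 82.56442260742188 centre [ 0.5966 -0.081   0.0933]
[[ 0.6751  0.0108  0.0938]
 [ 0.6971 -0.1478  0.0939]
 [ 0.5181 -0.1728  0.0928]
 [ 0.4961 -0.0142  0.0927]]
```

>>> {"method": "jog_arm", "body": {
  "commands": "1 0 0 1 0;1 0 0 2 0;1 0 0 3 0;1 0 -0.5 4 0;1 0 -1 4 0;1 0 -2 4 0;1 0 -3 4 0;1 0 -4 4 0"
}}

```text
time: 10.82
eef_pos: [0.6787, -0.0795, 0.0285]
orientation: [3.139, 0.0, -1.396]
contact_force: [0.6, 0.2, 0.2]
width: 0.0852
```

>>> {"method": "jog_arm", "body": {
  "commands": "1 0 -4 0 0;1 0 -8 0 0;1 0 -14 0 0;1 0 -24 0 0;1 0 -40 -5 0;1 0 -45 -30 0;1 0 -45 -60 0;1 0 -45 -90 0"
}}

```text
time: 11.48
eef_pos: [0.725, -0.071, 0.1195]
orientation: [3.14, 0.0, -1.395]
contact_force: [0.9, 0.5, 0.4]
width: 0.0852
```

>>> {"method": "jog_arm", "body": {
  "commands": "1 0 0 -30 0;1 0 0 -60 0;1 0 0 -90 0;1 0 0 -100 0;1 0 0 -100 0;1 0 0 -100 0"
}}

```text
time: 11.98
eef_pos: [0.7248, -0.0713, 0.2194]
orientation: [-3.141, -0.0, -1.396]
contact_force: [-0.5, -0.2, -0.8]
width: 0.085
```

```bash
python3 look.py pics/end.png; python3 - <<'E'
import pickle;from h import *
from bench import *
a=pickle.load(open("top.pkl","rb"));b=capture("top")
f=lambda c,m:np.argwhere(m).mean(0)[::-1].round(1)
for n,(r,g) in dict(timer=((170,230),(245,282)),jar=((205,250),(330,370)),bottle=((215,255),(285,322))).items():
    d=np.abs(a["frame"][r[0]:r[1],g[0]:g[1]].astype(int)-b["frame"][r[0]:r[1],g[0]:g[1]]).max(2);print(n,"changed px",(d>40).sum())
cv2.imwrite("pics/endtop.png",b["frame"][100:300,220:480][:,:,::-1])
E
```

```text
t 11.9833 case xyz mm -155.2 8.3 219.4 F case 0.5 0.1 -0.8
scene 1743 angle 0.005 yaw from n 0.0003 rect [0.1545 0.1603] 82.02902221679688 centre [ 0.5852 -0.0821  0.0932]
[[ 0.5198 -0.1722  0.0936]
 [ 0.4975 -0.0135  0.0937]
 [ 0.6506  0.008   0.0929]
 [ 0.6728 -0.1507  0.0927]]
timer changed px 2068
jar changed px 1734
bottle changed px 1346
```

View pics/end.png

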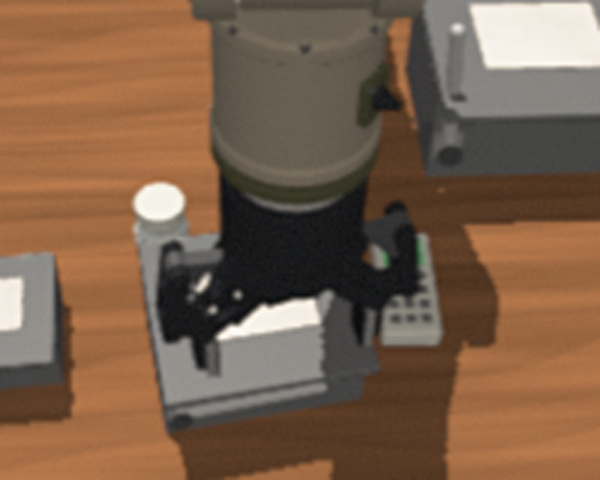

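The picture shows the lid flat (about 0.005 rad), the prop lying along the front from (180,420) to (325,388), and the jar and timer where they were. The top-view differences come from the arm blocking that view. The hand is clear, so I'm handing in.

```bash
python3 -c "
from bench import *
print(finish_job())"
```

```text
the job is handed in; nothing more can be done
None
```

The lid is shut, the prop is folded down along the front, and I handed the job in at about 12 s; no verdict was reported.

- **How it was done:** With the gripper open, I raised the lid slightly by its free edge with one finger. I slid sideways so the other finger pushed the prop over. I then followed the lip's arc down with light contact, and no grip, until the lid lay on the rim.
- **Last checks:** The lid plane measured about 0.005 rad with its top at 93 mm. The prop lay along the front, and the force after backing off was noise only. The fingertips were about 230 mm above the bench. The jar and timer looked unmoved in the last picture.
- **Checks that failed or disagreed:**
  - The final top-view comparison for the bottle, jar and timer was useless because the arm blocked the view. The bottle was hidden at the end and last seen standing in place when the lowering began.
  - The task says the case front faces mostly robot-left, but the images showed it facing away from the robot, and I went by the images.
  - The finger force on the lid came close to the 15 N limit once. It read about 12.6 N inward, nearly 15 N in total, while raising the lid, and I backed off at once.

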